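# Start the polisher's proud oil plug without cross-threading

### The job

One of the two winged oil plugs on the bench polisher's gear case stands proud, its thread lying on top of the thread in its neck. Without pulling it out, turn it backward (anticlockwise seen from above) until the thread start drops in, then drive it forward (clockwise) to its stop so that it is fully home. Leave the other plug, which is already tight, as it is.

Things in the scene. Friction and masses are not known exactly. Their poses are not given: they have to be found in the camera images.
- wing (a point): Centre of the proud brass plug's wing: 56 mm long (its x axis), 10 thick (y), 30 tall (z). Below it a round flange, 60 across, 6 thick, then the shank with two hidden thread lugs along the wing. About 0.25 kg, loose in the neck, sinks by its own weight; half a turn looks and fits the same. It starts 17 mm above home; at home the flange is 1 mm above the neck's rim.
- neck: Fixed steel neck holding the proud plug: 68 mm across, rim 56 mm above its origin (centre of its underside), z up its axis. Raised ribs on its outside at +x and -x mark the thread starts: wing along x (within 10 degrees), the plug drops 12 mm if free to fall. Wing's centre above the origin: 95 mm at the start, 83 dropped, 78 home.
- thread_stop (a point): Centre of that neck's rim, axes as the neck's. Seen from above: at the start the wing is 30 to 60 degrees clockwise of the ribs. Solid stops hold the wing from turning more than about 13 degrees anticlockwise or 75 degrees clockwise of the ribs, both proud and dropped. Dropped, it sinks 5 mm more as it turns clockwise; home is at the clockwise stop.
- tight_wing (a point): A point on the wing of the other plug, 26 mm from that plug's axis near one end of its wing and half-way up it. That plug is of the same make and stands 130 mm from the proud one in a neck like it, already home; to be left alone. Its x axis lies along its wing, outward.
Not all that is in view belongs to the job. What is shaped like the part that bears wing but red or white is not meant.

How it is judged (in metres and radians):
On the way:
1. the plug, turned back, has dropped into the thread: its wing is less than 88 mm above the neck's origin and still within 35 degrees of the ribs (z of wing in the frame of neck below 0.088 m and angle between the x axis of wing and the x axis of neck, either way round below 0.61 rad), for 0.1 s.
At the end, for the whole second after the job is handed in: The plug is home in its neck: the wing's centre 74 to 81.5 mm above the neck's origin and within 8 mm of its axis, the wing at least 60 degrees round from the ribs (the stop is at about 75), upright within 7 degrees; the other plug's wing end within 10 mm of where it was (z of wing in the frame of neck between 0.074 and 0.0815 m and angle between the x axis of wing and the x axis of neck, either way round above 1.05 rad and horizontal distance between wing and neck below 0.008 m and angle between wing's own z axis and vertical below 0.12 rad and distance of tight_wing from where it was at the start of the episode below 0.01 m); the robot touches nothing.
It fails at once if the proud plug is pulled up more than 12 mm above its starting height (z of wing in the frame of neck above 0.107 m).
It fails at once if the tight plug is turned or shifted: its wing end moves more than 10 mm (distance of tight_wing from where it was at the start of the episode above 0.01 m).
It also fails if it takes over 38 s, if anything falls off the work surface, if the arm or the gripper's body presses on something with over 40 N, if the wrist force passes 120 N, or if a joint passes its speed limit or range.

### The arm

A 6-joint arm with a two-finger parallel gripper is mounted at the origin on the work surface. World frame = base frame: x ahead of the robot, y to its left, z up, the work surface at z = 0. Lengths are in mm, angles in degrees, forces in N, time in s.
With the tool pointing down it reaches from about 350 to 850 mm from the base axis. Payload 8.1 kg.
Tool frame: the origin (TCP) lies between the finger pads; the fingertips stand 22 mm ahead of it and the grasp point (between the pads) lies 3 mm ahead of it; z points along the fingers, y is the line along which they close (so a half turn about z gives the same grasp; the last joint's range is limited). The gripper opens to 85 mm and grips with 20 to 120 N. Pads are 22 mm wide; open, the fingers measure 114 mm over their backs; the gripper's body (76 mm by 85 mm) begins 54 mm behind the grasp point. The pads swing forward as they close: fully open they stand 13 mm farther back than shut.
Start: joints at [-73.018, 7.471, 85.268, -0, 87.261, -4.893], TCP at [223.575, -556.794, 221.792] pointing down, gripper open.
Joint ranges: [-169.43, 169.43], [-51.17, 129.36], [1.28, 143.12], [-76.62, 256.62], [0, 156.53], [-152.29, 152.29]. Speed limits (degrees/s): [136.94, 136.94, 159.86, 180, 180, 180].

### API

Orientations are given as [roll, pitch, yaw] about the fixed x, y, z axes, in that order (R = Rz(yaw) Ry(pitch) Rx(roll)).
In Python, from bench import sense, snapshot, calibration, hand_in gives the robot as it stands.
- The arm moves only by the shell command python3 -m crank 'ROWS' [FORCE]. ROWS is JSON, a list of rows, each a list of 5 numbers: the shift along the tool's x, y, z in cm, then the turn about the tool's z in rad, then the finger opening in cm, from 0 to 8.54. A call has 1 to 20 rows; each row is the pose to reach, as a shift and turn from the pose commanded when the call began, along the tool's axes at that moment; what a row does not reach only later rows make up. A row lasts 1/10 s, in which the tool goes at most 50 mm and 8.59 degrees, less where a joint would pass 70% of its speed; a pose out of reach is approached as far as the arm can. A call with a gripper value outside its range is refused whole. The fingers move at their own pace and stop on an object; FORCE is the grip in N (left out, the last holds). Time passes only in rows, so rows that repeat a pose let the fingers close. It gives the time, the measured TCP pose, the force, the opening and the grip force at its end, in the units of the state.
- sense(): the state, without advancing time (a new reading comes with each control period).
- snapshot(name): name is "scene" or "top" or "wrist"; returns (picture, depth): 384x512x3 uint8, red, green, blue; 384x512 float32, mm along the optical axis (not along the pixel's ray), 0 where there is no reading.
- calibration(name): a dict with "fovy" (degrees; the focal length in pixels is half the picture's height over the tangent of half this angle, whatever the lens; pixels are square), "cx", "cy" (the principal point, pixels), "k1" (the pictures are not rectified: a ray, as slopes to the right and down, at radius r is drawn at 1 + k1 r^2 times it, then the intrinsics apply), "rvec" (rotation vector, rad) and "tvec" (3), from world to camera coordinates, as OpenCV has them; the wrist camera has in their place "tool_from_camera" (4x4, takes a point from camera to tool coordinates, whose origin is the TCP and whose axes are the flange's). Camera axes: x right, y down, z forward; pixel columns grow to the right and rows downward; lengths in mm; the calibration is good to about 2 mm. A picture is of the moment at which its call begins: read the wrist's pose just before it. calibration takes no time and is no camera call.
- hand_in(): hands the job in; it is judged then, once.
The state is a dict: "time": time; "joint_pos": joint angles; "qd": joint speeds; "joint_efforts": joint torques, N m; "tool_pos": TCP position; "tcp_rot": TCP orientation; "ft_force": force on the tool from outside, world axes, zero at the start; "wrist_torque": the same for the moment, N m; "finger_gap": finger opening in mm; "grip_force": force on a finger pad.
Only numpy, scipy, OpenCV 4.12 (cv2) and the standard library are available. Lean on these libraries where they do the work, as an engineer would, in place of code of your own. Each camera call takes 0.05 s, during which the arm holds its last target. There are 200 camera calls.

## Working session

There is one attempt and no reset: what is moved stays moved. The work goes in short steps, Python scripts to look and compute and a shell command to move; the robot and the scene stay as the last step left them, time stands still between calls to the robot, and variables do not carry over. Pictures are saved under pics/ and viewed, at most 10 in all, crops included, and the job is handed in when it is done.

```bash
ls; mkdir -p pics; python3 - <<'E'
from bench import *
import cv2,numpy as np
s=sense();print({k:np.round(v,2) for k,v in s.items()})
for n in("scene","top","wrist"):
    p,d=snapshot(n);np.savez(f"pics/{n}0.npz",p=p,d=d);cv2.imwrite(f"pics/{n}0.png",p[:,:,::-1]);print(n,calibration(n))
a=[cv2.imread(f"pics/{n}0.png") for n in("scene","top")]
cv2.imwrite("pics/both0.png",cv2.resize(np.hstack(a),(800,300)))
E
```

```text
pics
{'time': np.float64(0.0), 'joint_pos': array([-73.02,   7.51,  85.33,  -0.  ,  87.26,  -4.89]), 'qd': array([-0.  , -0.06,  0.01,  0.09,  0.  ,  0.01]), 'joint_efforts': array([ 0.000e+00, -5.694e+01, -5.005e+01, -0.000e+00,  2.000e-02,
       -0.000e+00]), 'tool_pos': array([ 223.38, -556.23,  220.72]), 'tcp_rot': array([-1.7989e+02, -1.0000e-02,  2.1870e+01]), 'ft_force': array([-0.41,  0.95,  1.15]), 'wrist_torque': array([-0.04,  0.03,  0.04]), 'grip_force': np.float64(0.0), 'finger_gap': np.float64(85.64)}
scene {'fovy': 51.77279710207968, 'cx': 259.03888611158567, 'cy': 187.69227125069588, 'k1': -0.021686153152185302, 'rvec': array([ 2.21405808,  1.40954171, -0.41431494]), 'tvec': array([-297.73678311, -394.44553281, 1191.56715117])}
top {'fovy': 56.206260783953255, 'cx': 249.3459712931916, 'cy': 190.09984935578566, 'k1': -0.11267396048016864, 'rvec': array([ 2.2171598 , -2.16924729,  0.04974317]), 'tvec': array([ 35.15155837, 629.85071781, 775.99005251])}
wrist {'fovy': 65.81576316724895, 'cx': 256.4324143962693, 'cy': 192.74242300214965, 'k1': 0.004598232145182158, 'tool_from_camera': array([[ 4.49218658e-04, -9.47171939e-01, -3.20725921e-01,
         8.22334309e+01],
       [ 9.99999622e-01,  6.64152992e-04, -5.60754769e-04,
         6.17583806e-01],
       [ 7.44142262e-04, -3.20725548e-01,  9.47171879e-01,
        -1.52098984e+02],
       [ 0.00000000e+00,  0.00000000e+00,  0.00000000e+00,
         1.00000000e+00]])}
```

View pics/top0.png

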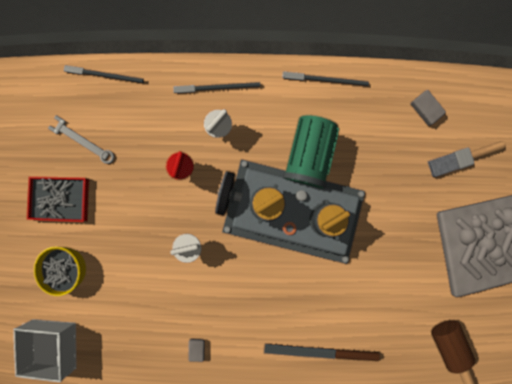

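View pics/scene0.png

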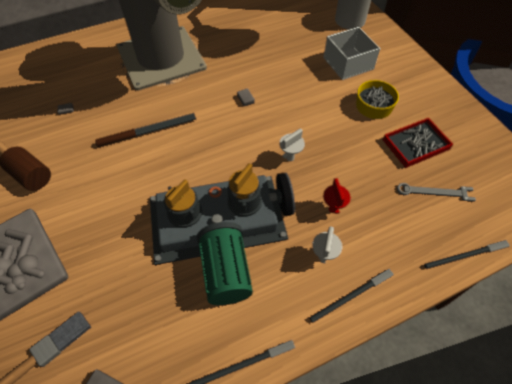

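The top view shows two brass plugs on the gear case, at about (267,204) and (333,220). In the scene view they are at about (244,182) and (181,198). Next I get their heights from the depth images.

```bash
cat > h.py <<'E'
from bench import *
import cv2,numpy as np
from scipy.spatial.transform import Rotation as Ro
def cam(n,s=None):
    c=calibration(n);f=192/np.tan(np.radians(c["fovy"]/2))
    if n=="wrist":
        T=np.eye(4);T[:3,:3]=Ro.from_euler("xyz",s["tcp_rot"],degrees=True).as_matrix();T[:3,3]=s["tool_pos"]
        W=T@c["tool_from_camera"]
    else:
        R=cv2.Rodrigues(c["rvec"])[0];W=np.eye(4);W[:3,:3]=R.T;W[:3,3]=-R.T@c["tvec"]
    K=np.array([[f,0,c["cx"]],[0,f,c["cy"]],[0,0,1]]);return K,np.array([c["k1"],0,0,0]),W
def pts(n,d,s=None):
    K,D,W=cam(n,s);v,u=np.mgrid[:384,:512]
    r=cv2.undistortPoints(np.stack([u,v],-1).reshape(-1,1,2).astype(float),K,D).reshape(384,512,2)
    P=np.concatenate([r*d[...,None],d[...,None]],-1);return P@W[:3,:3].T+W[:3,3]
def proj(n,P,s=None):
    K,D,W=cam(n,s);I=np.linalg.inv(W)
    return cv2.projectPoints(np.atleast_2d(P).astype(float),cv2.Rodrigues(I[:3,:3])[0],I[:3,3],K,D)[0].reshape(-1,2)
def brass(p):
    h=cv2.cvtColor(p,cv2.COLOR_RGB2HSV)
    m=((h[...,0]>14)&(h[...,0]<28)&(h[...,1]>170)&(h[...,2]>60)).astype(np.uint8)
    return m
def wings(n,p,d,s=None,zmin=120):
    P=pts(n,d,s);m=brass(p)*((d>0)&(P[...,2]>zmin)).astype(np.uint8)
    k,L,st,c=cv2.connectedComponentsWithStats(m)
    for i in range(1,k):
        if st[i,4]<80: continue
        Q=P[L==i];zt=np.percentile(Q[:,2],98)
        print(n,"comp",c[i].round(),st[i,4],"ztop %.1f"%zt,"zhist",np.percentile(Q[:,2],[5,25,50,75,95]).round(1))
        T=Q[Q[:,2]>zt-8]
        (cx,cy),(w,h),a=cv2.minAreaRect(T[:,:2].astype(np.float32))
        if w<h:a+=90
        print("   wing top centre",round(cx,1),round(cy,1),"size",round(w,1),round(h,1),"yaw",round((a+90)%180-90,1))
E
python3 - <<'E'
from h import *
for n in("scene","top"):
    z=np.load(f"pics/{n}0.npz");wings(n,z["p"],z["d"],zmin=60)
z=np.load("pics/top0.npz");P=pts("top",z["d"])
for u,v in [(300,210),(303,196),(345,250),(240,170)]:print(u,v,P[v,u].round(1))
a=[]
for n,u,v in(("top",300,210),("scene",212,200)):
    a.append(cv2.resize(np.load(f"pics/{n}0.npz")["p"][v-50:v+50,u-66:u+67,::-1],(400,300),interpolation=cv2.INTER_CUBIC))
cv2.imwrite("pics/crop1.png",np.hstack(a))
E
```

```text
scene comp [245. 180.] 564 ztop 160.9 zhist [128.1 129.4 130.8 153.2 160.2]
   wing top centre 600.7 13.2 size 10.7 55.5 yaw -56.9
scene comp [181. 196.] 611 ztop 143.6 zhist [111.1 112.6 114.7 136.  143.2]
   wing top centre 570.9 -114.4 size 12.0 54.8 yaw -57.4
top comp [268. 203.] 721 ztop 161.1 zhist [128.  129.4 130.3 131.9 160.4]
   wing top centre 598.3 12.2 size 10.0 54.0 yaw -56.7
top comp [333. 220.] 693 ztop 143.6 zhist [111.1 112.4 113.6 132.7 143. ]
   wing top centre 570.1 -112.9 size 10.4 53.9 yaw -58.5
300 210 [587.6 -59.   48.8]
303 196 [616.7 -62.7  64.6]
345 250 [ 504.8 -156.4   48.5]
240 170 [673.9  70.8   7.2]
```

View pics/crop1.png

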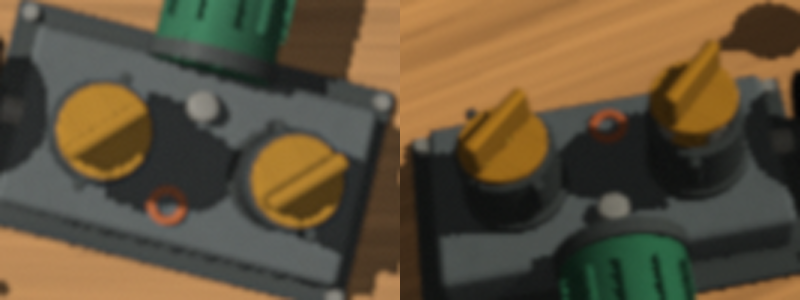

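The proud plug is at (599.5, 12.7) with its top at z≈161, and its wing yaw is -57°. In the crop its ribs look to be at about -24°. The tight plug is at (570.5, -113.5). Next I move above the proud plug with tool yaw 123, which leaves room on joint 6, and look from close by.

```bash
python3 -m crank '[[1.2,-0.8,0,-0.05,8.5],[3.5,-2.4,0,-0.15,8.5],[7,-4.8,0,-0.29,8.5],[10.7,-7.4,0,-0.43,8.5],[14.5,-10,0,-0.57,8.5],[18.3,-12.6,0,-0.71,8.5],[22,-15.2,0,-0.85,8.5],[25.8,-17.8,0,-0.99,8.5],[29.5,-20.4,0,-1.13,8.5],[33.3,-23,0,-1.27,8.5],[37,-25.6,0,-1.4,8.5],[40.8,-28.2,0,-1.54,8.5],[44.5,-30.8,0,-1.66,8.5],[48.3,-33.4,0,-1.74,8.5],[51.8,-35.8,0,-1.765,8.5],[54.5,-37.7,0,-1.765,8.5],[55.7,-38.5,0,-1.765,8.5],[56.1,-38.8,0,-1.765,8.5],[56.1,-38.8,0,-1.765,8.5],[56.1,-38.8,0,-1.765,8.5]]' 40
python3 - <<'E'
from h import *
s=sense();p,d=snapshot("wrist");np.savez("pics/w1.npz",p=p,d=d,s=s)
print(s["time"],s["tool_pos"],s["tcp_rot"],s["joint_pos"].round(1) if hasattr(s["joint_pos"],'round') else s["joint_pos"])
wings("wrist",p,d,s)
cv2.imwrite("pics/w1.png",p[:,:,::-1])
E
```

```text
time: 2.15
tool_pos: [599.1, 11.1, 221.7]
tcp_rot: [-180.0, 0.0, 122.9]
ft_force: [0.0, 0.1, 0.4]
finger_gap: 85.1
grip_force: 0.0
2.15 [599.13056252  11.0594044  221.71675845] [-1.79965330e+02  7.30566243e-03  1.22937712e+02] [ -3.8   7.4  85.4  -0.   87.3 -36.8]
wrist comp [250. 168.] 229 ztop 160.5 zhist [128.8 129.5 130.2 151.6 160.1]
   wing top centre 585.2 31.0 size 7.2 10.0 yaw -70.9
wrist comp [262. 184.] 139 ztop 160.9 zhist [129.5 130.7 159.1 159.7 160.6]
   wing top centre 590.4 25.2 size 8.4 21.3 yaw -56.8
wrist comp [281. 186.] 125 ztop 130.9 zhist [128.8 129.3 129.8 130.3 130.8]
   wing top centre 611.8 26.8 size 19.0 18.5 yaw 42.0
wrist comp [232. 198.] 125 ztop 131.0 zhist [128.9 129.4 129.8 130.2 130.8]
   wing top centre 584.9 -5.8 size 15.1 24.1 yaw -76.0
wrist comp [258. 213.] 313 ztop 160.5 zhist [129.1 129.9 131.  159.4 160.3]
   wing top centre 605.1 2.6 size 8.7 30.3 yaw -57.3
```

View pics/w1.png

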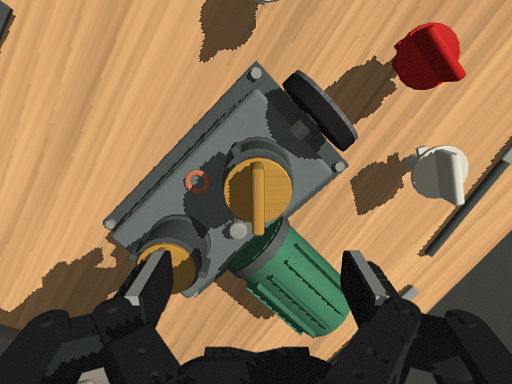

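The wrist view shows the proud plug centred at about (258,195) with its wing along the image columns, so the yaw is right. The tight plug is at (170,260). Next I refine the wing centre and find the rib angle from points just outside the neck wall.

```bash
python3 - <<'E'
from h import *
z=np.load("pics/w1.npz",allow_pickle=True);s=z["s"].item()
P=pts("wrist",z["d"],s);Q=P[(P[...,2]>152)&(P[...,2]<164)&(np.hypot(P[...,0]-599,P[...,1]-12)<40)]
(c,wh,a)=cv2.minAreaRect(Q[:,:2].astype(np.float32));print("wing",c,wh,a,Q.mean(0))
for n,D in(("wrist",z),("top",np.load("pics/top0.npz")),("scene",np.load("pics/scene0.npz"))):
    P=pts(n,D["d"],s)
    for nm,cx,cy,z0 in(("proud",599.5,12.5,51),("tight",570.5,-113.5,51)):
        r=np.hypot(P[...,0]-cx,P[...,1]-cy);a=np.degrees(np.arctan2(P[...,1]-cy,P[...,0]-cx))
        m=(P[...,2]>z0+6)&(P[...,2]<z0+58)&(r<46)&(r>30)
        print(n,nm)
        for b in range(-180,180,10):
            k=m&(a>=b)&(a<b+10)
            if k.sum()>3:print("  %d n=%d rmax %.1f med %.1f z %.0f"%(b+5,k.sum(),np.percentile(r[k],95),np.median(r[k]),np.median(P[k][:,2])),end=";")
        print()
a=[]
for n,u,v in(("top0",268,203),("scene0",245,185),("w1",258,190)):
    q=np.load(f"pics/{n}.npz",allow_pickle=True)["p"][v-36:v+36,u-36:u+36,::-1]
    a.append(cv2.resize(cv2.convertScaleAbs(q,alpha=2.2,beta=10),(264,264),interpolation=cv2.INTER_CUBIC))
cv2.imwrite("pics/crop2.png",np.hstack(a))
E
```

```text
wing (598.5197143554688, 12.075920104980469) (9.30574893951416, 55.5639762878418) 33.3393440246582 [597.49254294  14.01064016 159.23395469]
wrist proud
  -175 n=47 rmax 36.6 med 34.0 z 104;  -165 n=41 rmax 36.7 med 33.1 z 105;  -155 n=26 rmax 36.5 med 33.1 z 105;  -145 n=10 rmax 34.3 med 33.2 z 105;  -135 n=4 rmax 34.0 med 33.8 z 105;  -25 n=13 rmax 40.4 med 39.6 z 106;  25 n=5 rmax 32.9 med 32.4 z 105;  35 n=11 rmax 33.7 med 31.9 z 106;  45 n=25 rmax 35.7 med 32.1 z 105;  55 n=28 rmax 35.3 med 32.6 z 105;  65 n=46 rmax 35.5 med 33.1 z 89;  75 n=54 rmax 35.5 med 33.2 z 95;  85 n=63 rmax 35.2 med 33.1 z 89;  95 n=72 rmax 35.4 med 33.3 z 90;  105 n=77 rmax 35.7 med 33.3 z 88;  115 n=91 rmax 35.6 med 33.4 z 89;  125 n=87 rmax 35.6 med 33.6 z 86;  135 n=85 rmax 36.1 med 33.6 z 88;  145 n=84 rmax 35.8 med 33.8 z 90;  155 n=144 rmax 41.7 med 36.4 z 104;  165 n=50 rmax 41.5 med 33.9 z 106;  175 n=46 rmax 35.5 med 33.5 z 105;
wrist tight
  -175 n=23 rmax 37.0 med 33.5 z 105;  -165 n=138 rmax 41.8 med 38.6 z 99;  -155 n=17 rmax 41.3 med 36.6 z 106;  -15 n=7 rmax 32.1 med 31.3 z 105;  -5 n=10 
[... 3379 characters left out ...]
33.0 z 105;  -85 n=11 rmax 36.1 med 33.5 z 89;  -75 n=17 rmax 34.5 med 33.5 z 81;  -65 n=23 rmax 35.4 med 33.5 z 85;  -55 n=26 rmax 34.7 med 33.6 z 82;  -45 n=39 rmax 34.8 med 33.3 z 82;  -35 n=36 rmax 35.4 med 33.2 z 83;  -25 n=41 rmax 36.2 med 33.5 z 83;  -15 n=42 rmax 34.9 med 33.5 z 86;  -5 n=44 rmax 36.1 med 33.6 z 81;  5 n=43 rmax 35.5 med 33.5 z 82;  15 n=57 rmax 42.1 med 37.1 z 92;  25 n=24 rmax 41.3 med 34.6 z 101;  35 n=28 rmax 34.7 med 33.7 z 86;  45 n=32 rmax 36.0 med 33.9 z 83;  55 n=24 rmax 35.9 med 33.9 z 87;  65 n=17 rmax 36.1 med 34.0 z 89;  75 n=12 rmax 35.3 med 34.0 z 84;  85 n=8 rmax 36.3 med 33.4 z 104;  95 n=5 rmax 35.7 med 33.5 z 105;  105 n=5 rmax 36.0 med 32.7 z 106;
```

View pics/crop2.png

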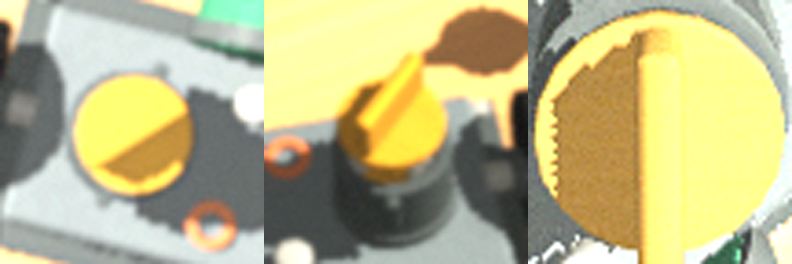

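All three views put the ribs at about -20°/160°, so the wing is about 37° clockwise of them. In tool yaw the start is 123, the ribs are 160 and home is about 85. Descend and grip.

```bash
python3 -m crank '[[0.1,0,1,0,8.5],[0.1,0,2.5,0,7],[0.1,0,4,0,5],[0.1,0,5.2,0,4],[0.1,0,5.9,0,3],[0.1,0,6.1,0,2.5],[0.1,0,6.1,0,2],[0.1,0,6.1,0,1.5],[0.1,0,6.1,0,1],[0.1,0,6.1,0,0.6],[0.1,0,6.1,0,0.6],[0.1,0,6.1,0,0.6],[0.1,0,6.1,0,0.6]]' 40
```

```text
time: 3.5
tool_pos: [599.1, 13.1, 160.9]
tcp_rot: [180.0, 0.0, 123.0]
ft_force: [-0.3, -0.3, -1.0]
finger_gap: 6.2
grip_force: 0.0
```

```bash
python3 - <<'E'
from h import *
a=[]
for n in("wrist","scene"):
    p,d=snapshot(n)
    if n=="scene": p=p[120:240,165:325]
    a.append(cv2.resize(p[:,:,::-1],(400,300)))
cv2.imwrite("pics/c3.png",np.hstack(a));s=sense();print(s["finger_gap"],s["grip_force"])
E
```

```text
5.858455871232315 0.0
```

View pics/c3.png

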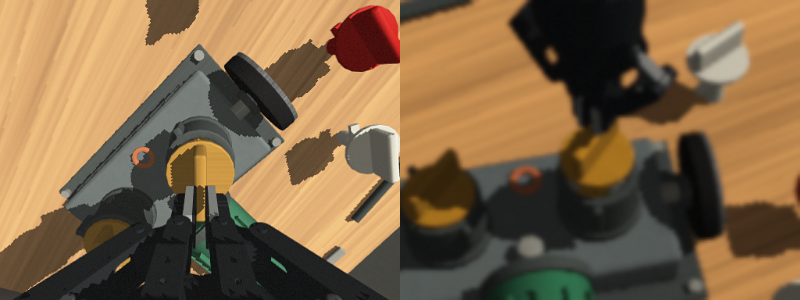

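The pads straddle the wing, with the wing between them at about (201,190), but there is no grip force yet. I close further.

```bash
python3 -m crank '[[0,0,0,0,0],[0,0,0,0,0],[0,0,0,0,0],[0,0,0,0,0]]' 40
```

```text
time: 4.0
tool_pos: [599.1, 13.2, 160.8]
tcp_rot: [-180.0, -0.0, 123.0]
ft_force: [-0.1, -0.4, -0.2]
finger_gap: 0.1
grip_force: 0.0
```

```bash
python3 - <<'E'
from h import *
s=sense();p,d=snapshot("wrist")
P=pts("wrist",d,s)
T=(P-s["tool_pos"])@Ro.from_euler("xyz",s["tcp_rot"],degrees=True).as_matrix()
for v in range(200,300,8):
    print(v,[tuple(T[v,u].round(0).astype(int)) for u in (240,248,256,262,270)])
q=p[150:300,170:370,::-1]
cv2.imwrite("pics/c4.png",cv2.resize(q,(800,600),interpolation=cv2.INTER_CUBIC))
E
```

```text
200 [(np.int64(15), np.int64(-11), np.int64(30)), (np.int64(25), np.int64(-5), np.int64(4)), (np.int64(25), np.int64(-1), np.int64(3)), (np.int64(26), np.int64(3), np.int64(2)), (np.int64(16), np.int64(8), np.int64(30))]
208 [(np.int64(9), np.int64(-11), np.int64(31)), (np.int64(21), np.int64(-5), np.int64(2)), (np.int64(22), np.int64(-1), np.int64(0)), (np.int64(21), np.int64(3), np.int64(2)), (np.int64(10), np.int64(9), np.int64(31))]
216 [(np.int64(4), np.int64(-11), np.int64(31)), (np.int64(16), np.int64(-5), np.int64(3)), (np.int64(17), np.int64(-1), np.int64(0)), (np.int64(16), np.int64(3), np.int64(2)), (np.int64(4), np.int64(9), np.int64(31))]
224 [(np.int64(-2), np.int64(-11), np.int64(31)), (np.int64(11), np.int64(-5), np.int64(2)), (np.int64(12), np.int64(-1), np.int64(0)), (np.int64(11), np.int64(3), np.int64(1)), (np.int64(-3), np.int64(9), np.int64(33))]
232 [(np.int64(-8), np.int64(-12), np.int64(32)), (np.int64(6), np.int64(-5), np.int64(2)), (np.int64(7), np.int64(-1), np.int64(1)), (np.int64(7), np.int64(3), np.int64(1)), (np.int64(-8), np.int64(9), np.int64(31))]
2
[... 1114 characters left out ...]
4(5), np.int64(-45))]
280 [(np.int64(13), np.int64(-7), np.int64(-54)), (np.int64(11), np.int64(-4), np.int64(-51)), (np.int64(8), np.int64(-1), np.int64(-46)), (np.int64(8), np.int64(2), np.int64(-47)), (np.int64(12), np.int64(5), np.int64(-52))]
288 [(np.int64(11), np.int64(-7), np.int64(-56)), (np.int64(12), np.int64(-4), np.int64(-57)), (np.int64(4), np.int64(-1), np.int64(-47)), (np.int64(11), np.int64(2), np.int64(-56)), (np.int64(11), np.int64(5), np.int64(-56))]
296 [(np.int64(11), np.int64(-6), np.int64(-61)), (np.int64(11), np.int64(-4), np.int64(-60)), (np.int64(0), np.int64(-1), np.int64(-47)), (np.int64(7), np.int64(2), np.int64(-56)), (np.int64(12), np.int64(5), np.int64(-63))]
```

View pics/c4.png

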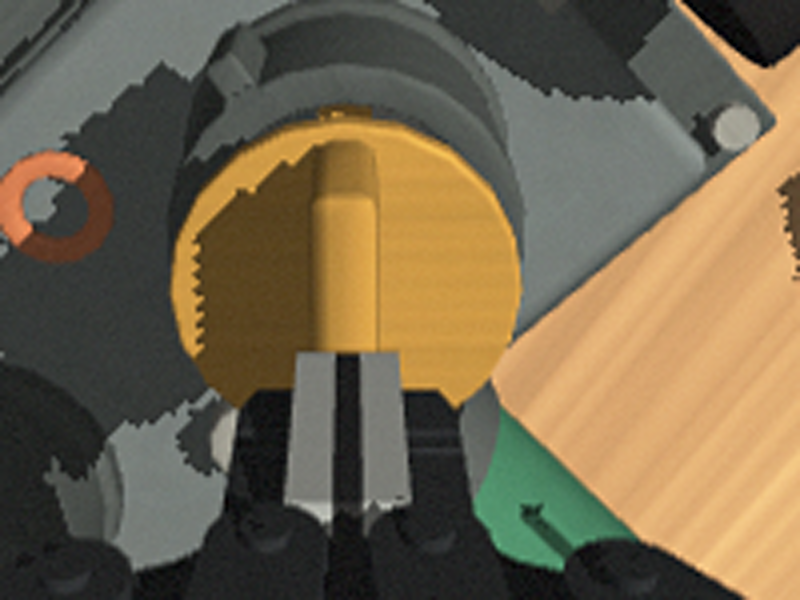

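The picture shows the shut fingertips ending in front of and above the wing. By depth the tips are about 13 mm behind the TCP, not 22 mm ahead of it, so they closed about 13 mm above the wing's top. I open, go down 34 mm (tips at about z=140, above the flange at 131) and close again.

```bash
python3 -m crank '[[0,0,0,0,4],[0,0,0,0,4],[0,0,0,0,4],[0,0,0,0,4],[0,0,0,0,4],[0,0,0.6,0,4],[0,0,1.4,0,4],[0,0,2.2,0,4],[0,0,2.9,0,4],[0,0,3.3,0,4],[0,0,3.4,0,2],[0,0,3.4,0,1],[0,0,3.4,0,0],[0,0,3.4,0,0],[0,0,3.4,0,0],[0,0,3.4,0,0],[0,0,3.4,0,0],[0,0,3.4,0,0]]' 40
```

```text
time: 5.85
tool_pos: [599.1, 13.1, 126.8]
tcp_rot: [180.0, 0.0, 123.0]
ft_force: [-0.5, 0.0, -1.9]
finger_gap: 9.3
grip_force: 42.1
```

The wing is gripped (gap 9.3 mm, grip 42 N). Turn back to the ribs, then open slightly so the plug can drop.

```bash
python3 -m crank '[[0,0,0,-0.04,0],[0,0,0,-0.12,0],[0,0,0,-0.2,0],[0,0,0,-0.28,0],[0,0,0,-0.36,0],[0,0,0,-0.44,0],[0,0,0,-0.52,0],[0,0,0,-0.6,0],[0,0,0,-0.64,0],[0,0,0,-0.65,0],[0,0,0,-0.65,0]]' 40
python3 -m crank '[[0,0,0,0,1.6],[0,0,0,0,2.2],[0,0,0,0,2.2],[0,0,0,0,2.2],[0,0,0,0,2.2],[0,0,0,0,2.2]]' 40
cat > look.py <<'E'
from h import *
s=sense();print(s["time"],s["tool_pos"].round(1),s["tcp_rot"].round(1),s["finger_gap"],s["ft_force"].round(1),s["wrist_torque"].round(2))
for n in("wrist","scene","top"):
    p,d=snapshot(n);P=pts(n,d,s);m=brass(p)>0
    m&=(np.hypot(P[...,0]-599,P[...,1]-12.5)<36)&(P[...,2]>105)
    Q=P[m]
    if len(Q)<40: print(n,len(Q));continue
    h,e=np.histogram(Q[:,2],np.arange(104,166,2));f=e[:-1][h==h.max()][0]
    fl=np.median(Q[abs(Q[:,2]-f-1)<3,2]);T=Q[Q[:,2]>fl+8]
    o=""
    if len(T)>15:
        v=cv2.fitLine(T[:,:2].astype(np.float32),cv2.DIST_L1,0,.01,.01).ravel();o="wing yaw %.1f z98 %.1f"%(np.degrees(np.arctan2(v[1],v[0]))%180,np.percentile(T[:,2],98))
    print(n,len(Q),"flange top %.1f"%fl,o)
E
python3 look.py
```

```text
time: 6.95
tool_pos: [599.0, 13.1, 126.8]
tcp_rot: [180.0, -0.0, 160.2]
ft_force: [-0.7, -0.5, -2.1]
finger_gap: 8.9
grip_force: 41.9
time: 7.55
tool_pos: [599.1, 13.1, 126.9]
tcp_rot: [180.0, 0.0, 160.2]
ft_force: [0.6, 0.8, 0.4]
finger_gap: 22.2
grip_force: 0.0
7.55 [599.1  13.1 126.9] [180.    0.  160.2] 22.161046253898594 [0.6 0.8 0.4] [ 0.04  0.   -0.02]
wrist 201 flange top 117.8 wing yaw 154.4 z98 148.7
scene 360 flange top 117.6 wing yaw 159.8 z98 149.1
top 3
```

The plug dropped: the flange top went from 131 to 118 with the wing at the ribs. Next I follow it down 12 mm, grip, and turn clockwise about 76° while sinking 5 mm.

```bash
python3 -m crank '[[0,0,0.5,0,2.2],[0,0,1,0,2.2],[0,0,1.2,0,2.2],[0,0,1.2,0,1.2],[0,0,1.2,0,0],[0,0,1.2,0,0],[0,0,1.2,0,0],[0,0,1.2,0,0]]' 40
python3 -m crank '[[0,0,0.02,0.04,0],[0,0,0.05,0.12,0],[0,0,0.08,0.2,0],[0,0,0.11,0.28,0],[0,0,0.14,0.36,0],[0,0,0.17,0.44,0],[0,0,0.2,0.52,0],[0,0,0.23,0.6,0],[0,0,0.26,0.68,0],[0,0,0.29,0.76,0],[0,0,0.32,0.84,0],[0,0,0.35,0.92,0],[0,0,0.38,1,0],[0,0,0.41,1.08,0],[0,0,0.44,1.16,0],[0,0,0.46,1.22,0],[0,0,0.48,1.27,0],[0,0,0.5,1.31,0],[0,0,0.5,1.31,0],[0,0,0.5,1.31,0]]' 40
python3 look.py
```

```text
time: 8.5
tool_pos: [599.0, 13.1, 114.7]
tcp_rot: [-180.0, -0.0, 160.2]
ft_force: [0.1, -0.5, -2.6]
finger_gap: 9.3
grip_force: 41.8
time: 10.5
tool_pos: [599.3, 13.1, 110.0]
tcp_rot: [180.0, -0.0, 85.3]
ft_force: [0.2, -0.5, -0.4]
finger_gap: 9.4
grip_force: 42.0
10.5 [599.3  13.1 110. ] [180.   -0.   85.3] 9.385031388363853 [ 0.2 -0.5 -0.4] [ 0.03 -0.    0.06]
wrist 1875 flange top 113.7 wing yaw 84.3 z98 144.5
scene 241 flange top 113.5 wing yaw 49.9 z98 145.8
top 4
```

```bash
python3 -m crank '[[0,0,0,0.03,0],[0,0,0,0.05,0],[0,0,0,0.06,0],[0,0,0,0.06,0]]' 40
python3 -c "from bench import *;print(sense()['wrist_torque'])"
python3 -m crank '[[0,0,0,0.06,1.6],[0,0,0,0.06,2.4],[0,0,0,0.06,3],[0,0,0,0.06,3],[0,0,-1,0.06,3],[0,0,-3,0.06,3],[0,0,-6,0.06,3],[0,0,-9,0.06,3],[0,0,-12,0.06,3],[0,0,-13,0.06,3],[0,0,-13,0.06,3],[0,0,-13,0.06,3]]'
python3 - <<'E'
from h import *
import look
p,d=snapshot("top");wings("top",p,d,None,90)
E
```

```text
time: 11.05
tool_pos: [599.2, 13.1, 109.8]
tcp_rot: [180.0, 0.0, 81.8]
ft_force: [1.6, 0.2, -2.8]
finger_gap: 9.0
grip_force: 41.9
[-0.05828306 -0.28138186  0.05620436]
time: 12.25
tool_pos: [598.6, 13.2, 238.7]
tcp_rot: [-179.9, 0.0, 78.3]
ft_force: [0.2, -0.2, -0.5]
finger_gap: 30.1
grip_force: 0.0
12.25 [598.6  13.2 238.7] [-179.9    0.    78.3] 30.117358778474898 [ 0.2 -0.2 -0.5] [0.02 0.01 0.01]
wrist 1543 flange top 113.1 wing yaw 82.2 z98 143.9
scene 588 flange top 113.2 wing yaw 82.8 z98 144.4
top 3
```

```bash
python3 - <<'E'
from h import *
p,d=snapshot("scene");wings("scene",p,d,None,90)
print(hand_in())
E
```

```text
scene comp [244. 186.] 588 ztop 144.0 zhist [111.2 113.1 116.3 136.1 143.3]
   wing top centre 599.4 12.8 size 54.5 11.0 yaw 82.0
scene comp [183. 197.] 448 ztop 143.3 zhist [110.6 112.2 113.4 122.1 142.4]
   wing top centre 564.3 -101.5 size 9.8 27.0 yaw -55.3
the job is handed in; nothing more can be done
None
```

I turned the proud plug back until it dropped, then drove it clockwise to home: its wing is about 77° past the ribs and its top about level with the tight plug's. I never went near the tight plug, though the arm partly hid it in the last check. The job was handed in shortly after 12 s, and hand-in gave no verdict.

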